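# Seat the strainer in a carbonator's inlet housing

## Task

The open brass strainer housing beside the carbonator is missing its strainer. Take the slim strainer by its stem, lower it into the open housing and press it down against the drag of the grey sliding seat inside until you feel it stop solidly, without forcing it, then let go and leave it standing upright, fully home.

Things in the scene. Friction and masses are not known exactly. Their poses are not given: they have to be found in the camera images.
- strainer: Slim strainer, loose, upright: dark steel drum with bright hoops, 36 mm diameter, 75 mm tall, foot chamfered 5 mm, then a plain steel stem 26 mm diameter, 38 mm long (113 mm in all, 0.14 to 0.26 kg). Origin: centre of its underside, z up; yaw is immaterial. A wider, shorter one (62 mm drum) does not fit; slim one, wide one and a brass elbow swap places.
- housing: Open strainer housing, fixed: brass pot, 68 mm outside, rim 90 mm above the bench, 50 mm round bore open at the top; foot 100 x 90 x 8 mm; horizontal pipe stubs along its y (tips 75 mm from the axis, 50 mm up). Origin on the bore axis at bench level, z up. A like housing closed by a brass cap stands on the other side; the two may swap sides.
- mouth (a point): Centre of the open housing's mouth, on the bore axis at rim height (90 mm above the bench); z up.
- seat (a joint): Grey flat disc, 47 mm, sliding down the housing's bore. Travel in m: 0 = its top face 40 mm below the rim, 0.030 = solid stop, 70 mm below the rim (strainer home: its stem 5 to 43 mm above the rim). Starts at 0 to 0.012. No spring: drags with 6 N plus 1 N per 10 mm/s, more than the strainer's weight, and stays put; at the stop force climbs steeply.
Mind the look-alikes: they are no part of the job. What is shaped like the strainer but turquoise is not meant.

How it is judged:
By the outcome, as a careful person would: the job done as asked, in the order asked, and still so for the second after the job is handed in, with the robot touching nothing.
It also fails if it takes over 38 s, if anything falls off the work surface, if the arm or the gripper's body presses on something with over 40 N, if the wrist force passes 120 N, or if a joint passes its speed limit or range.

## Robot

A 7-joint arm with a two-finger parallel gripper is mounted at the origin on the work surface. World frame = base frame: x ahead of the robot, y to its left, z up, the work surface at z = 0. Lengths are in m, angles in degrees, forces in N, time in s.
With the tool pointing down it reaches from about 0.425 to 0.875 m from the base axis. Payload 4.7 kg.
Tool frame: the origin (TCP) lies midway between the tips of the shut fingers; the grasp point (between the pads) lies 19 mm behind it; z points along the fingers, y is the direction in which the jaws open and shut (so a half turn about z gives the same grasp; the last joint's range is limited). The gripper opens to 87 mm and grips with 3 to 60 N. Pads are 19 mm wide; open, the fingers measure 117 mm over their backs; the gripper's body (75 mm by 190 mm) begins 51 mm behind the grasp point.
Start: joints at [74.949, 18.392, -4.016, 83.108, 1.295, 78.541, -3.26], TCP at [0.178, -0.625, 0.184] pointing down, gripper open.
Joint ranges: [-163.93, 163.93], [-17.29, 119.83], [-79.2, 71.16], [3.27, 140.29], [-89.18, 269.18], [5.43, 117.66], [-154.24, 154.24]. Speed limits (degrees/s): [147.25, 147.25, 180, 180, 180, 180, 180].

## Interface

Orientations are given as [roll, pitch, yaw] about the fixed x, y, z axes, in that order (R = Rz(yaw) Ry(pitch) Rx(roll)).
In Python, from cell import env gives the robot as it stands. The module is installed in compiled form; this text tells all that it offers.
- The arm moves only by the tool servo_tool, never from a script. Its argument "plan" is a list of rows, each a list of 3 entries, a list of its own where there are three numbers: the opening, from 0 (shut) to 1 (fully open), then the shift along the tool's x, y, z in cm, then the turn, a rotation vector about the tool's x, y, z in degrees. A call has 1 to 20 rows; each row shifts and turns the pose as measured when the row begins, along the tool's axes as they then stand; what a row does not reach is not made up. A row lasts 1/12 s, in which the tool goes at most 41.7 mm and 7.16 degrees, less where a joint would pass 70% of its speed; a pose out of reach is approached as far as the arm can. A call is refused whole if a number of a shift passes 4.17 or a number of a turn 7.16, either way. A call with a gripper value outside its range is refused whole. The fingers move at their own pace and stop on an object; "force" is the grip in N (left out, the last holds). Time passes only in rows, so rows that do not move let the fingers close. It gives the time, the measured TCP pose, the force and the opening at its end, in the units of the state.
- env.get_obs(): the state, without advancing time (a new reading comes with each control period).
- env.read_camera(name): name is "scene" or "top" or "wrist"; returns a dict with "image" (400x640x3 uint8, blue, green, red), "fx", "fy", "cx", "cy" (pixels), "rvec" (rotation vector, rad) and "tvec" (3), from world to camera coordinates, as OpenCV has them; the wrist camera has in their place "T_tool_cam" (4x4, takes a point from camera to tool coordinates, whose origin is the TCP and whose axes are the flange's). Camera axes: x right, y down, z forward; pixel columns grow to the right and rows downward; lengths in m; the calibration is good to about 2 mm. A picture is of the moment at which its call begins: read the wrist's pose just before it. There is no depth.
- env.sign_off(): hands the job in, once; it reports no verdict.
The state is a dict: "time_s": time; "qpos": joint angles; "joint_velocities": joint speeds; "effort": joint torques, N m; "tool_pos": TCP position; "tool_rot": TCP orientation; "force": force on the tool from outside, world axes, zero at the start; "wrist_torque": the same for the moment, N m; "grip_width": finger opening in m.
Only numpy, scipy, OpenCV 4.12 (cv2) and the standard library are available. Lean on these libraries where they do the work, as an engineer would, in place of code of your own. Each camera call takes 0.05 s, during which the arm holds its last target. There are 200 camera calls.

## Working session

There is one attempt and no reset: what is moved stays moved. The work goes in short steps, Python scripts to look and compute and a tool call to move; the robot and the scene stay as the last step left them, time stands still between calls to the robot, and variables do not carry over. Pictures are saved under pics/ and viewed, about 8 in all and at most 12, crops included, and the job is handed in when it is done.

Besides the shell and the picture viewer there is one more tool, called after "Call:" by a JSON object that holds its "method" and its "body". servo_tool: Moves the arm, as the interface text tells. Its arguments: {"type":"object","properties":{"plan":{"type":"array"},"force":{"type":"number"}},"required":["plan"]}

```bash
mkdir -p pics; cat > h.py <<'E'
import numpy as np, cv2
from cell import env
def snap(n,f):
    c=env.read_camera(n); cv2.imwrite(f,c["image"]); return c
def ray(c,u,v):
    R=cv2.Rodrigues(np.array(c["rvec"],float))[0]; t=np.array(c["tvec"],float).ravel()
    d=R.T@np.array([(u-c["cx"])/c["fx"],(v-c["cy"])/c["fy"],1]); return -R.T@t,d
def onz(c,u,v,z):
    o,d=ray(c,u,v); return o+d*(z-o[2])/d[2]
def proj(c,p):
    return cv2.projectPoints(np.array([p],float),np.array(c["rvec"],float),np.array(c["tvec"],float),np.array([[c["fx"],0,c["cx"]],[0,c["fy"],c["cy"]],[0,0,1]],float),None)[0].ravel()
E
python3 - <<'E'
from h import *
import pickle
o=env.get_obs(); print({k:np.round(v,3) for k,v in o.items()})
C={}
for n in("scene","top","wrist"):
    C[n]=snap(n,f"pics/{n}0.png")
    print(n,{k:np.round(v,4) for k,v in C[n].items() if k!="image"})
pickle.dump(C,open("c0.pkl","wb"))
E
```

```text
{'time_s': np.float64(0.0), 'qpos': array([74.951, 18.439, -4.016, 83.173,  1.294, 78.539, -3.259]), 'joint_velocities': array([-0.124, -0.069,  0.062,  0.072, -0.064,  0.01 , -0.001]), 'effort': array([ 0.0000e+00, -4.9130e+01, -4.0400e-01, -3.1253e+01, -6.4000e-02,
        4.4000e-02,  0.0000e+00]), 'tool_pos': array([ 0.177, -0.625,  0.183]), 'tool_rot': array([-1.79894e+02,  5.00000e-03,  1.58610e+01]), 'force': array([-0.165,  0.429, -0.978]), 'wrist_torque': array([-0.012, -0.005, -0.038]), 'grip_width': np.float64(0.087)}
scene {'fx': np.float64(496.3921), 'fy': np.float64(496.3921), 'cx': np.float64(317.9722), 'cy': np.float64(205.7346), 'rvec': array([ 1.4151,  1.8371, -1.0199]), 'tvec': array([ 0.0877, -0.1879,  1.3985])}
top {'fx': np.float64(430.2415), 'fy': np.float64(430.2415), 'cx': np.float64(319.383), 'cy': np.float64(203.22), 'rvec': array([ 2.1087, -2.1284,  0.1958]), 'tvec': array([0.0222, 0.5292, 1.0321])}
wrist {'fx': np.float64(283.0941), 'fy': np.float64(283.0941), 'cx': np.float64(320.9647), 'cy': np.float64(195.8617), 'T_tool_cam': array([[ 2.000e-04, -9.612e-01, -2.760e-01,  7.630e-02],
       [ 1.000e+00,  3.000e-04, -3.000e-04,  1.400e-03],
       [ 3.000e-04, -2.760e-01,  9.612e-01, -2.008e-01],
       [ 0.000e+00,  0.000e+00,  0.000e+00,  1.000e+00]])}
```

View pics/scene0.png

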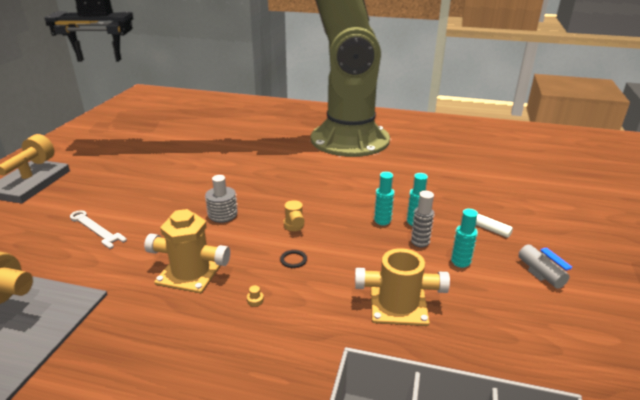

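View pics/top0.png

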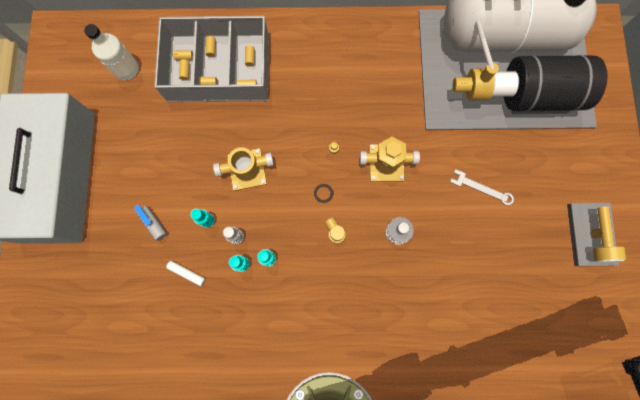

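Candidates: grey slim strainer, scene (423,220) / top (233,235); wide strainer, scene (221,200) / top (399,231); turquoise look-alikes, scene (384,200), (418,200), (465,240). I choose the first. The open housing is at scene (403,290) / top (243,165), the capped one at scene (187,250). Next is a close crop with coordinates.

```bash
python3 - <<'E'
from h import *
import pickle
C=pickle.load(open("c0.pkl","rb"))
a=C["top"]["image"][130:290,180:300]; a=cv2.resize(a,None,fx=3.75,fy=3.75,interpolation=cv2.INTER_CUBIC)
b=C["scene"]["image"][160:330,350:490]; b=cv2.resize(b,None,fx=3.0,fy=3.0,interpolation=cv2.INTER_CUBIC)
im=np.zeros((600,450+330,3),np.uint8); im[:,:450]=a; b=b[:,:330]; im[:510,450:]=b
for i in range(0,120,20): cv2.putText(im,str(180+i),(int(i*3.75),10),0,.35,(255,255,255)); 
for i in range(0,160,20): cv2.putText(im,str(130+i),(0,int(i*3.75)+4),0,.35,(255,255,255))
cv2.imwrite("pics/crop.png",im)
# turquoise blobs
for n in("top","scene"):
    hsv=cv2.cvtColor(C[n]["image"],cv2.COLOR_BGR2HSV); m=cv2.inRange(hsv,(80,120,60),(97,255,255))
    k,_,s,c=cv2.connectedComponentsWithStats(m)
    print(n,[(s[i],c[i].round(1)) for i in range(1,k) if s[i][4]>60])
    # low saturation blobs (grey)
    m=cv2.inRange(hsv,(0,0,40),(180,70,255)); 
    x0,y0,x1,y1=(215,215,255,250) if n=="top" else (405,185,440,250)
    k,_,s,c=cv2.connectedComponentsWithStats(m[y0:y1,x0:x1])
    print([(s[i]+[x0,y0,0,0,0],(c[i]+[x0,y0]).round(1)) for i in range(1,k) if s[i][4]>20])
E
```

```text
top [(array([191, 209,  23,  18, 289], dtype=int32), array([202.3, 217.5])), (array([258, 250,  18,  16, 219], dtype=int32), array([266.3, 257.5])), (array([229, 256,  21,  15, 243], dtype=int32), array([239. , 262.9]))]
[(array([223, 227,  21,  17, 270]), array([233. , 234.8]))]
scene [(array([375, 172,  19,  53, 724], dtype=int32), array([384.1, 199.4])), (array([408, 173,  19,  52, 414], dtype=int32), array([415.7, 194.4])), (array([452, 209,  25,  58, 966], dtype=int32), array([464.8, 239.1]))]
[(array([412, 187,  22,  60, 915]), array([422.6, 219.2]))]
```

View pics/crop.png

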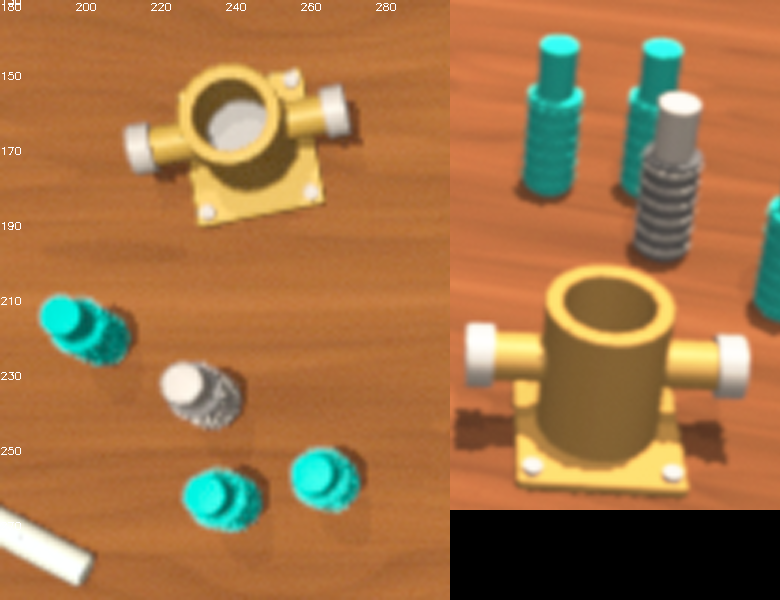

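The crop shows the steel slim strainer with its bright stem top at top-view (228.5,232.4) and scene (426.7,194.7). The open mouth is at top (241.1,160.4) and scene (403.7,262), with the grey seat visible inside. The turquoise stem tops are at top (196.5,214.5), (236.8,261.7) and (265.9,257.7).

```bash
python3 - <<'E'
from h import *
import pickle
C=pickle.load(open("c0.pkl","rb")); t,s=C["top"],C["scene"]
def tri(a,b):
    (o1,d1),(o2,d2)=ray(t,*a),ray(s,*b); A=np.c_[d1,-d2]; k=np.linalg.lstsq(A,o2-o1,rcond=None)[0]
    p,q=o1+k[0]*d1,o2+k[1]*d2; return ((p+q)/2).round(4),np.linalg.norm(p-q).round(4)
for nm,a,b,z in(("stem",(228.5,232.4),(426.7,194.7),.113),("mouth",(241.1,160.4),(403.7,262),.09)):
    print(nm,tri(a,b),onz(t,*a,z).round(4),onz(s,*b,z).round(4))
for a in((196.5,214.5),(236.8,261.7),(265.9,257.7)): print("turq",onz(t,*a,.113).round(4))
for a in((228,113+50),): pass
print("stubs",onz(t,180+143/3.75,130+146/3.75,.05),onz(t,180+336/3.75,130+110/3.75,.05))
print("toolpos",env.get_obs()["tool_pos"])
E
```

```text
stem (array([0.4502, 0.233 , 0.1091]), np.float64(0.0034)) [0.4499 0.2304 0.113 ] [0.4564 0.2347 0.113 ]
mouth (array([0.6327, 0.2126, 0.0858]), np.float64(0.0038)) [0.6316 0.2099 0.09  ] [0.6375 0.2146 0.09  ]
turq [0.4931 0.3075 0.113 ]
turq [0.3816 0.2091 0.113 ]
turq [0.3902 0.1419 0.113 ]
stubs [0.6215656  0.27595878 0.05      ] [0.64570509 0.14432888 0.05      ]
toolpos [ 0.17742341 -0.62482941  0.18309803]
```

Call:
{"method": "servo_tool", "body": {"plan": [[1,[3.5,-2.0,-0.7],[0,0,0]],[1,[3.5,-2.0,-0.7],[0,0,0]],[1,[3.5,-2.0,-0.7],[0,0,0]],[1,[3.5,-2.0,-0.7],[0,0,0]],[1,[3.5,-2.0,-0.7],[0,0,0]],[1,[3.5,-2.0,-0.7],[0,0,0]],[1,[3.5,-2.0,-0.7],[0,0,0]],[1,[3.5,-2.0,-0.7],[0,0,0]],[1,[3.5,-2.0,-0.7],[0,0,0]],[1,[3.5,-2.0,-0.7],[0,0,0]],[1,[3.5,-2.0,-0.7],[0,0,0]],[1,[3.5,-2.0,-0.7],[0,0,0]],[1,[3.5,-2.0,0],[0,0,0]],[1,[1.1,-3.9,0],[0,0,0]],[1,[1.1,-3.9,0],[0,0,0]],[1,[1.1,-3.9,0],[0,0,0]],[1,[1.1,-3.9,0],[0,0,0]],[1,[1.1,-3.9,0],[0,0,0]],[1,[1.1,-3.9,0],[0,0,0]],[1,[1.1,-3.9,0],[0,0,0]]], "force": 40}}

```text
time_s: 1.82
tool_pos: [0.5537, 0.0405, 0.259]
tool_rot: [-179.4, 0.6, 14.3]
force: [1.0, 0.4, 0.3]
grip_width: 0.0869
```

Call:
{"method": "servo_tool", "body": {"plan": [[0.7,[-0.9,-3.5,0],[0,0,-6]],[0.7,[-0.5,-3.6,0],[0,0,-6]],[0.7,[-0.1,-3.6,0],[0,0,-6]],[0.7,[0.25,-3.6,0],[0,0,-6]],[0.7,[0.6,-3.5,0],[0,0,-6]],[0.7,[1.0,-3.4,0],[0,0,-6]],[0.7,[0,0,0],[0,0,0]],[0.7,[0,0,0],[0,0,0]]]}}

```text
time_s: 2.48
tool_pos: [0.4378, 0.2504, 0.2604]
tool_rot: [-179.0, 0.0, 53.3]
force: [1.0, -0.4, 1.5]
grip_width: 0.0612
```

```bash
cat >> h.py <<'E'
from scipy.spatial.transform import Rotation as Ro
def wcam():
    o=env.get_obs(); c=env.read_camera("wrist"); T=np.eye(4); T[:3,:3]=Ro.from_euler("xyz",o["tool_rot"],degrees=True).as_matrix(); T[:3,3]=o["tool_pos"]
    M=np.linalg.inv(T@c["T_tool_cam"]); c["rvec"]=cv2.Rodrigues(M[:3,:3])[0]; c["tvec"]=M[:3,3]; c["T"]=T; return c,o
def intool(T,p): return ((np.linalg.inv(T)@np.r_[p,1])[:3]*100).round(2)
E
python3 - <<'E'
from h import *
import pickle
c,o=wcam(); print(o["tool_pos"],o["tool_rot"],o["grip_width"],o["qpos"].round(0))
cv2.imwrite("pics/w1.png",c["image"]); pickle.dump(c,open("w1.pkl","wb"))
print(proj(c,[.452,.232,.113]),intool(c["T"],[.452,.232,.113]))
E
```

```text
[0.43784058 0.25039075 0.26044134] [-1.78964638e+02  8.89186226e-03  5.32616918e+01] 0.061233609633185346 [ 15.   1. -47.  95.   0.  85. -69.]
[339.64359071 181.95464481] [-0.62  2.5  14.7 ]
```

View pics/w1.png

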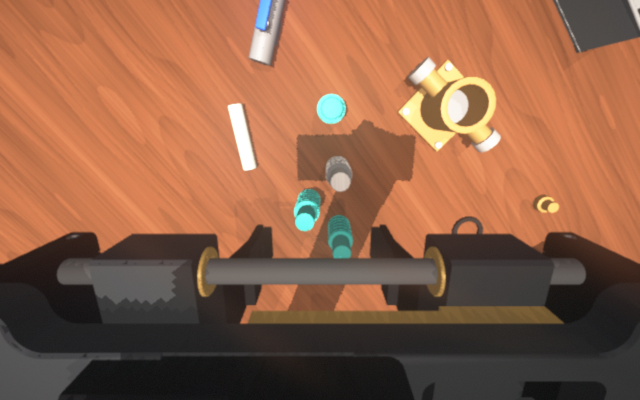

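Wrist view: the stem top is at (340,181), and the prediction was (339.6,182), so the position is confirmed. The jaws will come down clear of the turquoise ones at (303,222), (341,250) and (331,108).

Call:
{"method": "servo_tool", "body": {"plan": [[0.7,[-0.6,2.2,0],[-1,0,0]],[0.7,[0,0,2.5],[0,0,0]],[0.7,[0,0,2.5],[0,0,0]],[0.7,[0,0,2.5],[0,0,0]],[0.7,[0,0,1.5],[0,0,0]],[0.7,[0,0,0],[0,0,0]]]}}

```text
time_s: 3.03
tool_pos: [0.4566, 0.2271, 0.1675]
tool_rot: [179.9, -0.1, 52.5]
force: [-0.2, -0.1, -0.6]
grip_width: 0.061
```

```bash
python3 - <<'E'
from h import *
import pickle
c,o=wcam(); print(o["tool_pos"],o["tool_rot"],o["grip_width"])
cv2.imwrite("pics/w2.png",c["image"])
print(proj(c,[.452,.232,.113]),intool(c["T"],[.452,.232,.113]))
c=pickle.load(open("w1.pkl","rb")); print("mouth",proj(c,[.633,.212,.09]),onz(c,469,104,.09))
E
```

```text
[0.45660418 0.22708994 0.16747159] [ 1.79897238e+02 -1.41159598e-01  5.25058019e+01] 0.06098672451240373
[312.28118751 197.0459438 ] [ 0.1  -0.67  5.45]
mouth [466.96411774 105.70887348] [0.63597859 0.21229113 0.09      ]
```

View pics/w2.png

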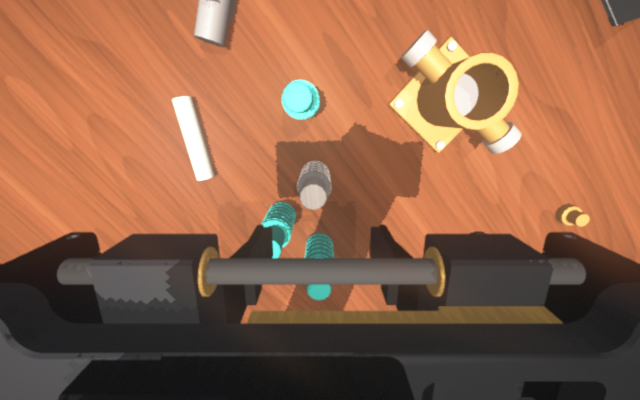

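Stem top is at (313,195), prediction (312,197). I shift y by -0.6 cm, go down and grip.

Call:
{"method": "servo_tool", "body": {"plan": [[0.7,[0.1,-0.6,0.5],[0,0,0]],[0.7,[0,0,2],[0,0,0]],[0.7,[0,0,2],[0,0,0]],[0.7,[0,0,2],[0,0,0]],[0.7,[0,0,1.3],[0,0,0]],[0.7,[0,0,0.2],[0,0,0]],[0.7,[0,0,0],[0,0,0]]], "force": 40}}

```text
time_s: 3.67
tool_pos: [0.46, 0.2338, 0.0935]
tool_rot: [179.5, -0.9, 52.0]
force: [-0.2, 0.3, -0.3]
grip_width: 0.0607
```

Call:
{"method": "servo_tool", "body": {"plan": [[0.7,[-0.6,-0.5,0],[0.5,-0.9,0]],[0.7,[0,0,0.6],[0,0,0]],[0.7,[0,0,0.5],[0,0,0]],[0.7,[0,0,0],[0,0,0]]]}}

```text
time_s: 4.0
tool_pos: [0.4544, 0.2334, 0.0857]
tool_rot: [179.8, -0.2, 52.0]
force: [-0.6, 0.3, 0.4]
grip_width: 0.0609
```

Call:
{"method": "servo_tool", "body": {"plan": [[0.7,[-0.3,-0.1,0.3],[0,0,0]],[0.7,[0,0,0.1],[0.2,-0.2,0]],[0.1,[0,0,0],[0,0,0]],[0.1,[0,0,0],[0,0,0]],[0.1,[0,0,0],[0,0,0]],[0.1,[0,0,0],[0,0,0]],[0.1,[0,0,0],[0,0,0]],[0.1,[0,0,0],[0,0,0]]], "force": 45}}

```text
time_s: 4.67
tool_pos: [0.4524, 0.2317, 0.0823]
tool_rot: [180.0, -0.0, 51.9]
force: [-0.4, 0.0, 0.3]
grip_width: 0.0289
```

Call:
{"method": "servo_tool", "body": {"plan": [[0.1,[0,0,0],[0,0,0]],[0.1,[0,0,0],[0,0,0]],[0.1,[0,0,-0.5],[0,0,0]],[0.1,[0,0,-2],[0,0,0]],[0.1,[0,0,-3],[0,0,0]],[0.1,[0,0,-3],[0,0,0]],[0.1,[0,0,-3],[0,0,0]],[0.1,[0,0,-2],[0,0,0]],[0.1,[0,0,-0.5],[0,0,0]],[0.1,[0,0,0],[0,0,0]]]}}

```text
time_s: 5.5
tool_pos: [0.4505, 0.2316, 0.2292]
tool_rot: [-179.9, 0.1, 52.0]
force: [-0.3, -0.2, 0.1]
grip_width: 0.0086
```

Grip width 8.6 mm means the stem isn't held. I look before doing anything else.

```bash
python3 - <<'E'
from h import *
import pickle
c,o=wcam(); s=env.read_camera("scene"); t=env.read_camera("top")
pickle.dump((c,s,t),open("p3.pkl","wb"))
im=np.zeros((600,800,3),np.uint8)
im[:300,:400]=cv2.resize(c["image"][:300,140:540],(400,300))
im[:300,400:]=cv2.resize(s["image"][130:280,330:530],(400,300))
im[300:,:400]=cv2.resize(t["image"][160:310,160:360],(400,300))
cv2.imwrite("pics/m3.png",im); print(o["tool_pos"],o["grip_width"])
E
```

```text
[0.45051401 0.23156278 0.22918969] 0.008589863663827574
```

View pics/m3.png

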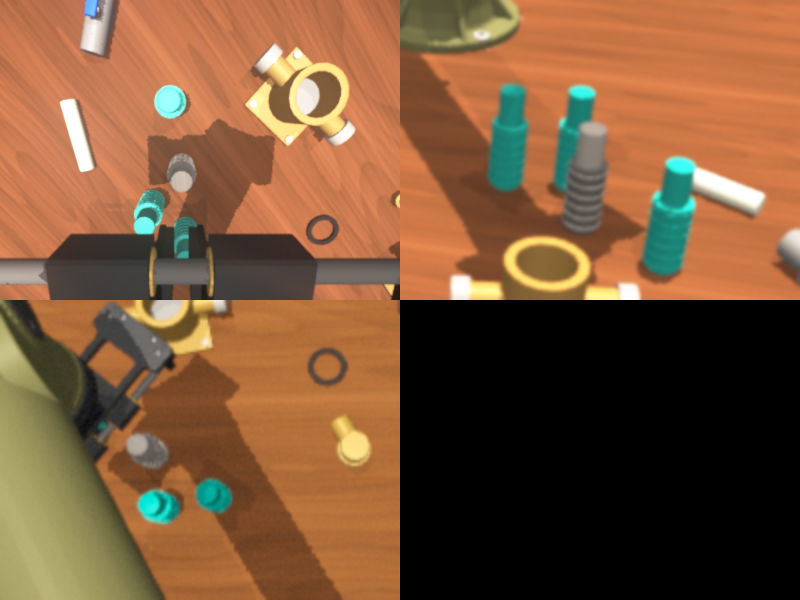

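The strainer is still upright and unmoved, wrist (321,178). I check the prediction there, then retry and watch the width as the jaws close.

```bash
python3 - <<'E'
from h import *
import pickle
c,s,t=pickle.load(open("p3.pkl","rb"))
print(proj(c,[.452,.232,.113]),onz(c,321,178,.113),c["T"][:3,3], intool(c["T"],[.452,.232,.113]))
for n,v in(("s",s),("t",t)): print(n,proj(v,[.452,.232,.113]),proj(v,[.452,.232,0]))
# seen: scene stem top (592,132)->; 
print("scene stem", onz(s,330+(592-400)/2,130+132/2,.113), "top", onz(t,160+138/2,160+(442-300)/2,.113))
# foot in the scene / side check of height: base centre front
print("scene foot",onz(s,330+(583-400)/2,130+222/2,0))
# project fingers tip TCP into the scene
print("tcp in scene", proj(s,c["T"][:3,3]),"tcp in wrist",proj(c,c["T"][:3,3]))
E
```

```text
[320.65329632 181.61532729] [0.45492435 0.23510205 0.113     ] [0.45051401 0.23156278 0.22918969] [ 0.14  0.11 11.62]
s [425.4029233  193.34983377] [418.58847971 242.95471553]
t [227.86048651 231.50667471] [237.2444002  236.93181617]
scene stem [0.46149091 0.23377455 0.113     ] top [0.45316919 0.22936338 0.113     ]
scene foot [0.44385829 0.2370127  0.        ]
tcp in scene [433.19033809 134.80841472] tcp in wrist [319.11729793 218.46763919]
```

Call:
{"method": "servo_tool", "body": {"plan": [[0.7,[0,0,0],[0,0,0]],[0.7,[0,0,0],[0,0,0]],[0.7,[0,0,0],[0,0,0]],[0.7,[0,0,0],[0,0,0]],[0.7,[0,0,0],[0,0,0]],[0.7,[0,0,0],[0,0,0]]]}}

```text
time_s: 6.15
tool_pos: [0.4458, 0.2292, 0.2204]
tool_rot: [-179.4, 0.8, 52.1]
force: [-0.7, 0.3, 1.1]
grip_width: 0.0406
```

Call:
{"method": "servo_tool", "body": {"plan": [[0.7,[0.8,0.4,0],[-0.6,0.8,0]],[0.7,[0,0,2.5],[0,0,0]],[0.7,[0,0,3],[0,0,0]],[0.7,[0,0,3],[0,0,0]],[0.7,[0,0,2],[0,0,0]],[0.7,[0,0,0.5],[0,0,0]],[0.7,[0,0,0],[0,0,0]]], "force": 45}}

```text
time_s: 6.73
tool_pos: [0.4599, 0.2361, 0.1085]
tool_rot: [179.6, -0.7, 52.1]
force: [-0.2, 0.1, 0.5]
grip_width: 0.0607
```

Call:
{"method": "servo_tool", "body": {"plan": [[0.7,[-0.6,-0.25,0],[0.4,-0.7,0]],[0.7,[0,0,1.1],[0,0,0]],[0.7,[0,0,1.1],[0,0,0]],[0.7,[0,0,0.5],[0,0,0]],[0.7,[0,0,0],[0,0,0]]]}}

```text
time_s: 7.15
tool_pos: [0.4573, 0.2342, 0.0833]
tool_rot: [179.8, -0.3, 52.0]
force: [-0.2, 0.9, -0.3]
grip_width: 0.0611
```

Call:
{"method": "servo_tool", "body": {"plan": [[0.7,[-0.3,-0.2,0.1],[0.2,-0.3,0]],[0.7,[0,0,0],[0,0,0]],[0.0,[0,0,0],[0,0,0]],[0.0,[0,0,0],[0,0,0]],[0.0,[0,0,0],[0,0,0]],[0.0,[0,0,0],[0,0,0]],[0.0,[0,0,0],[0,0,0]],[0.0,[0,0,0],[0,0,0]],[0.0,[0,0,0],[0,0,0]],[0.0,[0,0,0],[0,0,0]],[0.0,[0,0,0],[0,0,0]],[0.0,[0,0,0],[0,0,0]]], "force": 45}}

```text
time_s: 8.15
tool_pos: [0.4548, 0.2337, 0.0839]
tool_rot: [179.9, -0.1, 52.0]
force: [0.3, 0.3, 0.5]
grip_width: 0.0042
```

```bash
python3 - <<'E'
from h import *
import pickle
c,o=wcam(); s=env.read_camera("scene"); 
pickle.dump((c,s),open("p4.pkl","wb"))
im=np.zeros((600,800,3),np.uint8)
im[:300,:400]=cv2.resize(c["image"][100:340,160:480],(400,300))
im[300:,:400]=c["image"][:300,120:520]
im[:600,400:]=cv2.resize(s["image"][130:280,375:475],(400,600),interpolation=cv2.INTER_CUBIC)
cv2.imwrite("pics/m4.png",im); print(o["tool_pos"],o["tool_rot"],o["grip_width"])
print("wrist tcp",proj(c,o["tool_pos"]),"stem",proj(c,[.453,.2325,.113]),"scene tcp",proj(s,o["tool_pos"]),"stem",proj(s,[.453,.2325,.113]))
E
```

```text
[0.45481535 0.23365574 0.08386307] [ 1.79938760e+02 -9.35841364e-02  5.20242493e+01] 0.004191043043899027
wrist tcp [319.11712304 218.46933673] stem [317.81803957 236.90797686] scene tcp [424.34154831 207.63100471] stem [425.63716349 193.64914587]
```

View pics/m4.png

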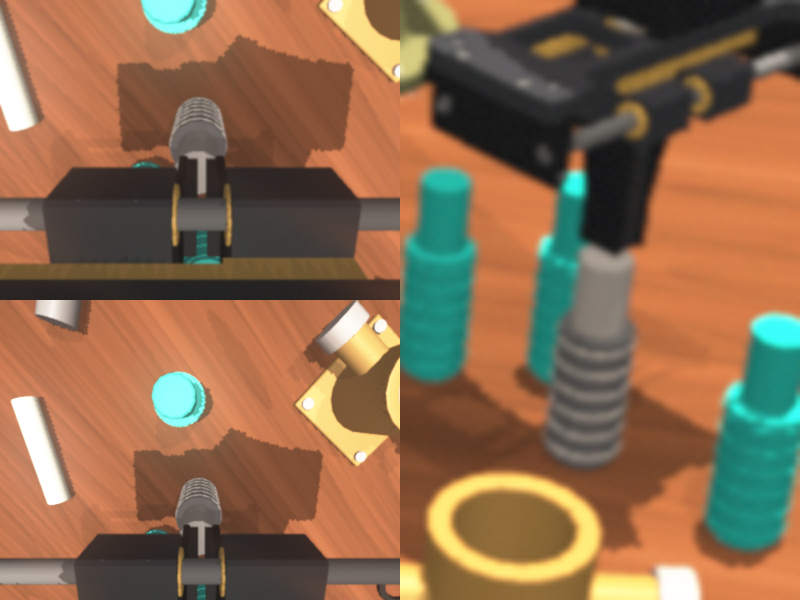

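The scene crop shows the finger tips at about (429,191), just above the stem top at (426,194). The reported TCP projects to (424,208), so the real tips are about 35 mm short of the TCP and the pads closed above the stem. I open, go about 35 mm lower and grip.

Call:
{"method": "servo_tool", "body": {"plan": [[0.7,[0,0,0],[0,0,0]],[0.7,[0,0,0],[0,0,0]],[0.7,[0,0,0],[0,0,0]],[0.7,[0,0,0],[0,0,0]],[0.7,[0,0,0],[0,0,0]],[0.7,[0,0,0],[0,0,0]],[0.7,[0,0,0],[0,0,0]],[0.7,[0,0,0],[0,0,0]],[0.7,[-0.2,-0.1,0],[0,0,0]],[0.7,[0,0,0.6],[0,0,0]],[0.7,[0,0,0.6],[0,0,0]],[0.7,[0,0,0.4],[0,0,0]],[0.7,[0,0,0],[0,0,0]]]}}

```text
time_s: 9.33
tool_pos: [0.4525, 0.2324, 0.0661]
tool_rot: [179.9, -0.1, 52.0]
force: [-0.5, 0.3, -0.6]
grip_width: 0.0608
```

Call:
{"method": "servo_tool", "body": {"plan": [[0.7,[0,0,0.6],[0,0,0]],[0.7,[0,0,0.6],[0,0,0]],[0.7,[0,0,0.5],[0,0,0]],[0.7,[0,0,0],[0,0,0]],[0.0,[0,0,0],[0,0,0]],[0.0,[0,0,0],[0,0,0]],[0.0,[0,0,0],[0,0,0]],[0.0,[0,0,0],[0,0,0]],[0.0,[0,0,0],[0,0,0]],[0.0,[0,0,0],[0,0,0]],[0.0,[0,0,0],[0,0,0]],[0.0,[0,0,0],[0,0,0]],[0.0,[0,0,0],[0,0,0]]], "force": 45}}

```text
time_s: 10.42
tool_pos: [0.4522, 0.2326, 0.0468]
tool_rot: [180.0, -0.1, 52.0]
force: [-0.2, 0.2, -0.7]
grip_width: 0.0252
```

Call:
{"method": "servo_tool", "body": {"plan": [[0,[0,0,-0.5],[0,0,0]],[0,[0,0,-2],[0,0,0]],[0,[0,0,-3],[0,0,0]],[0,[0,0,-3],[0,0,0]],[0,[0,0,-3],[0,0,0]],[0,[0,0,-1],[0,0,0]],[0,[0,0,0],[0,0,0]]]}}

```text
time_s: 11.0
tool_pos: [0.4483, 0.2308, 0.1744]
tool_rot: [-179.7, 0.4, 52.1]
force: [0.1, -0.2, -1.6]
grip_width: 0.0253
```

Call:
{"method": "servo_tool", "body": {"plan": [[0,[1.0,1.6,0],[-0.3,0.4,0]],[0,[2.0,3.2,0],[0,0,0]],[0,[2.0,3.2,0],[0,0,0]],[0,[2.0,3.2,0],[0,0,0]],[0,[1.5,2.2,0],[0,0,0]],[0,[0.5,0.8,0],[0,0,0]],[0,[0,0,0],[0,0,0]],[0,[0,0,0],[0,0,0]]]}}

```text
time_s: 11.67
tool_pos: [0.617, 0.2117, 0.1587]
tool_rot: [-179.8, 0.9, 52.2]
force: [-0.3, -0.0, -1.9]
grip_width: 0.0251
```

```bash
python3 - <<'E'
from h import *
import pickle
c,o=wcam(); s=env.read_camera("scene"); t=env.read_camera("top")
pickle.dump((c,s,t),open("p5.pkl","wb"))
im=np.zeros((600,800,3),np.uint8)
im[:300,:400]=c["image"][:300,120:520]
im[300:,:400]=cv2.resize(t["image"][100:220,160:320],(400,300),interpolation=cv2.INTER_CUBIC)
im[:600,400:]=cv2.resize(s["image"][130:330,340:473],(400,600),interpolation=cv2.INTER_CUBIC)
cv2.imwrite("pics/m5.png",im); print(o["tool_pos"],o["tool_rot"],o["grip_width"],o["force"])
p=o["tool_pos"]-[0,0,.047]; print("expected foot wrist",proj(c,p),"scene",proj(s,p),"mouth(.634,.212) wrist",proj(c,[.634,.212,.09]),"scene",proj(s,[.634,.212,.09]),"top",proj(t,[.634,.212,.09]))
E
```

```text
[0.61699507 0.21174637 0.15872146] [-179.75264677    0.88551354   52.21188958] 0.025067431337735112 [-0.30819036 -0.01808094 -1.93826684]
expected foot wrist [319.63786494 199.58498638] scene [404.61750035 243.06856492] mouth(.634,.212) wrist [333.41202881 182.49051742] scene [402.27789514 260.38381115] top [240.2680698  159.48801889]
```

View pics/m5.png

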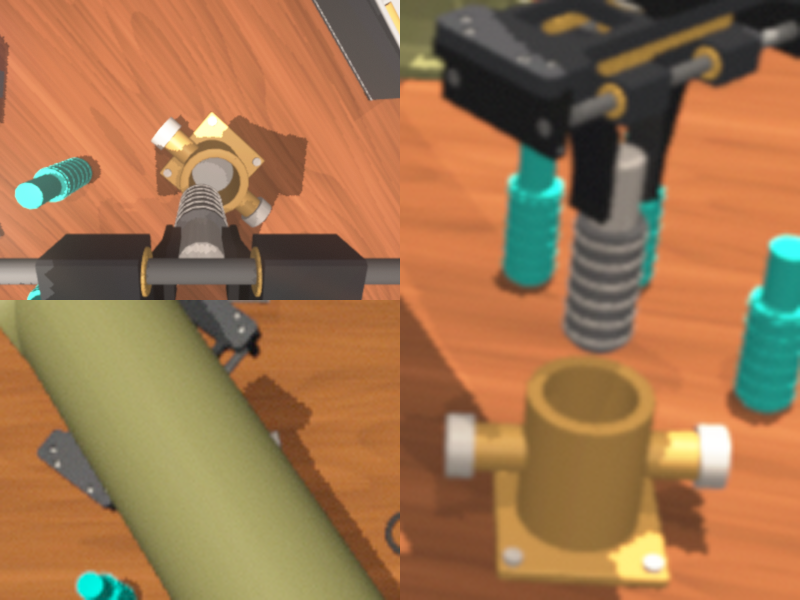

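Scene crop: the strainer hangs upright in the jaws, foot centre about (407,241), mouth about (403,262). Wrist: mouth at (333,180), prediction (333,182). I centre it now.

Call:
{"method": "servo_tool", "body": {"plan": [[0,[1.0,1.2,0],[-0.2,0.9,0]],[0,[0,0,0],[0,0,0]],[0,[0,0,0],[0,0,0]]]}}

```text
time_s: 12.07
tool_pos: [0.631, 0.2145, 0.1618]
tool_rot: [179.8, -0.2, 52.5]
force: [-0.3, -0.3, -2.4]
grip_width: 0.0249
```

Call:
{"method": "servo_tool", "body": {"plan": [[0,[0,0.4,0],[0.1,-0.2,0]],[0,[0,0,0.8],[0,0,0]],[0,[0,0,0.6],[0,0,0]],[0,[0,0,0],[0,0,0]]]}}

```text
time_s: 12.4
tool_pos: [0.6345, 0.2121, 0.1482]
tool_rot: [179.8, -0.1, 52.5]
force: [-0.8, -0.9, -2.7]
grip_width: 0.0251
```

```bash
python3 - <<'E'
from h import *
c,o=wcam(); s=env.read_camera("scene")
im=np.zeros((600,800,3),np.uint8)
im[:,:400]=cv2.resize(c["image"][100:280,260:380],(400,600),interpolation=cv2.INTER_CUBIC)
im[:,400:]=cv2.resize(s["image"][190:310,363:443],(400,600),interpolation=cv2.INTER_CUBIC)
cv2.imwrite("pics/m6.png",im); print(o["tool_pos"],o["tool_rot"],o["grip_width"],o["force"])
for p in ([.634,.212,.09],o["tool_pos"]-[0,0,.047]): print(proj(c,p),proj(s,p))
E
```

```text
[0.63452392 0.21208201 0.14819376] [ 1.79789787e+02 -5.03827177e-02  5.25210936e+01] 0.02507555778246213 [-0.81422711 -0.87988113 -2.73767992]
[318.86822343 197.35514513] [402.27789514 260.38381115]
[319.23068614 200.38037516] [402.96588873 254.92591175]
```

View pics/m6.png

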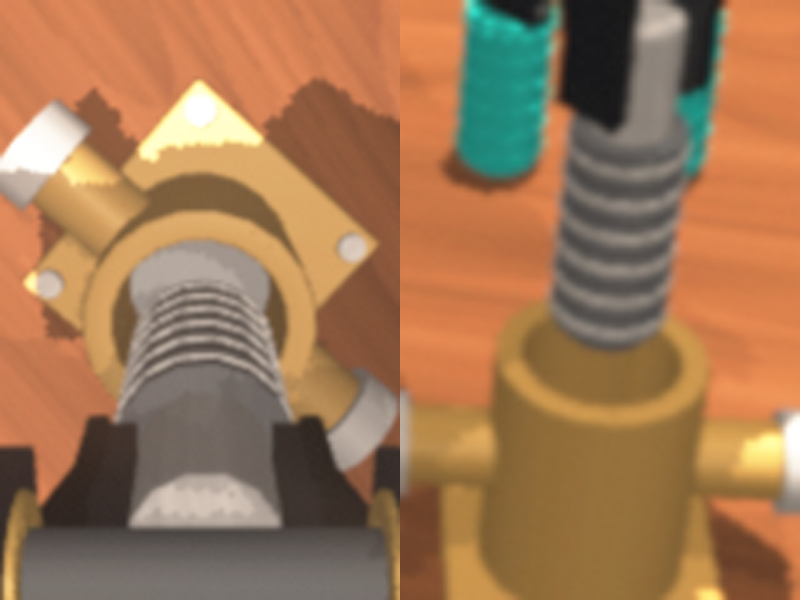

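Scene: foot centre u 608 against bore centre 604 (crop pixels), so it is centred. Wrist: the drum is centred sideways and perhaps 2–3 mm towards -x. I nudge +0.2 cm in x and enter slowly.

Call:
{"method": "servo_tool", "body": {"plan": [[0,[0.2,0,0.3],[0.2,0,0]],[0,[0,0,0.7],[0,0,0]],[0,[0,0,0.8],[0,0,0]],[0,[0,0,0.5],[0,0,0]],[0,[0,0,0],[0,0,0]]]}}

```text
time_s: 12.92
tool_pos: [0.636, 0.2146, 0.1238]
tool_rot: [180.0, -0.1, 52.6]
force: [-0.0, -0.4, -2.5]
grip_width: 0.0252
```

Call:
{"method": "servo_tool", "body": {"plan": [[0,[-0.1,0,0.4],[0,0,0]],[0,[0,0,0.6],[0,0,0]],[0,[0,0,0.5],[0,0,0]],[0,[0,0,0],[0,0,0]]]}}

```text
time_s: 13.25
tool_pos: [0.6349, 0.2135, 0.1065]
tool_rot: [-180.0, -0.1, 52.6]
force: [-0.4, -1.3, -2.4]
grip_width: 0.0254
```

Call:
{"method": "servo_tool", "body": {"plan": [[0,[0,0,0.4],[0,0,0]],[0,[0,0,0.4],[0,0,0]],[0,[0,0,0.4],[0,0,0]],[0,[0,0,0.3],[0,0,0]]]}}

```text
time_s: 13.58
tool_pos: [0.6355, 0.2138, 0.0909]
tool_rot: [180.0, -0.1, 52.5]
force: [-0.7, -0.3, -2.2]
grip_width: 0.0252
```

Call:
{"method": "servo_tool", "body": {"plan": [[0,[0,0,0.3],[0,0,0]],[0,[0,0,0.3],[0,0,0]],[0,[0,0,0.3],[0,0,0]]]}}

```text
time_s: 13.83
tool_pos: [0.6362, 0.2145, 0.0828]
tool_rot: [179.9, -0.2, 52.6]
force: [-1.8, 0.5, 5.2]
grip_width: 0.0249
```

Seat drag felt: Fz rises from -2.4 to +5.2. I press on in small steps.

Call:
{"method": "servo_tool", "body": {"plan": [[0,[-0.1,0,0.3],[0,0,0]],[0,[0,0,0.3],[0,0,0]],[0,[0,0,0.3],[0,0,0]]], "force": 55}}

```text
time_s: 14.08
tool_pos: [0.6364, 0.2148, 0.0776]
tool_rot: [179.8, -0.4, 52.6]
force: [-2.6, -1.4, 4.8]
grip_width: 0.0246
```

Call:
{"method": "servo_tool", "body": {"plan": [[0,[-0.1,0,0.3],[0.2,-0.4,0]],[0,[0,0,0.3],[0,0,0]],[0,[0,0,0.3],[0,0,0]]]}}

```text
time_s: 14.33
tool_pos: [0.6366, 0.2149, 0.0723]
tool_rot: [179.9, -0.0, 52.6]
force: [-3.0, -1.5, 5.0]
grip_width: 0.0248
```

Call:
{"method": "servo_tool", "body": {"plan": [[0,[-0.1,0,0.3],[0,0,0]],[0,[0,0,0.3],[0,0,0]],[0,[0,0,0.3],[0,0,0]]]}}

```text
time_s: 14.58
tool_pos: [0.6365, 0.2148, 0.0667]
tool_rot: [179.8, -0.1, 52.6]
force: [-3.8, -1.9, 15.5]
grip_width: 0.0249
```

Force jumps at the expected height (0.067). I confirm with small steps.

Call:
{"method": "servo_tool", "body": {"plan": [[0,[0,0,0.3],[0,0,0]],[0,[0,0,0.3],[0,0,0]]]}}

```text
time_s: 14.75
tool_pos: [0.6376, 0.2161, 0.0667]
tool_rot: [179.7, -0.2, 52.6]
force: [-5.4, -2.0, 14.7]
grip_width: 0.025
```

Call:
{"method": "servo_tool", "body": {"plan": [[0,[-0.2,0,0.5],[0.2,0,0]],[0,[-0.1,0,0.6],[0,0,0]]]}}

```text
time_s: 14.92
tool_pos: [0.6385, 0.2167, 0.0665]
tool_rot: [179.6, -0.6, 52.6]
force: [-6.8, -1.8, 27.8]
grip_width: 0.0248
```

Solid: 28 N with only 0.2 mm of travel. I relax, straighten and let go.

Call:
{"method": "servo_tool", "body": {"plan": [[0,[-0.3,0,0],[0.4,-0.5,0]],[0,[0,0,0],[0,0,0]]]}}

```text
time_s: 15.08
tool_pos: [0.6381, 0.2153, 0.0697]
tool_rot: [179.8, -0.3, 52.6]
force: [0.5, 0.1, -2.2]
grip_width: 0.0247
```

Call:
{"method": "servo_tool", "body": {"plan": [[0,[-0.2,0,0.3],[0.2,-0.3,0]],[0,[0,0,0.2],[0,0,0]]]}}

```text
time_s: 15.25
tool_pos: [0.6381, 0.2149, 0.0665]
tool_rot: [180.0, -0.1, 52.6]
force: [-1.8, -0.6, 15.9]
grip_width: 0.0248
```

Firm again at 0.0665 (16 N) and upright. Opening the jaws.

Call:
{"method": "servo_tool", "body": {"plan": [[0.7,[0,0,0],[0,0,0]],[0.7,[0,0,0],[0,0,0]],[0.7,[0,0,0],[0,0,0]],[0.7,[0,0,0],[0,0,0]],[0.7,[0,0,0],[0,0,0]],[0.7,[0,0,0],[0,0,0]],[0.7,[0,0,0],[0,0,0]]]}}

```text
time_s: 15.83
tool_pos: [0.6376, 0.2141, 0.0631]
tool_rot: [-179.9, 0.0, 52.6]
force: [0.7, 1.3, 0.1]
grip_width: 0.059
```

Call:
{"method": "servo_tool", "body": {"plan": [[0.7,[0,0,-1],[0,0,0]],[0.7,[0,0,-2],[0,0,0]],[0.7,[0,0,-3],[0,0,0]],[0.7,[0,0,-3],[0,0,0]],[0.7,[0,0,-3],[0,0,0]],[0.7,[0,0,-1],[0,0,0]],[0.7,[-2,-3,0],[0,0,0]],[0.7,[-2,-3,0],[0,0,0]],[0.7,[0,0,0],[0,0,0]],[0.7,[0,0,0],[0,0,0]]]}}

```text
time_s: 16.67
tool_pos: [0.5623, 0.2184, 0.1993]
tool_rot: [-179.6, 0.2, 52.5]
force: [0.8, -0.1, 0.4]
grip_width: 0.0611
```

```bash
python3 - <<'E'
from h import *
c,o=wcam(); s=env.read_camera("scene")
im=np.zeros((600,800,3),np.uint8)
im[:300,:400]=c["image"][:300,120:520]
im[:,400:]=cv2.resize(s["image"][190:340,353:453],(400,600),interpolation=cv2.INTER_CUBIC)
cv2.imwrite("pics/m7.png",im); print(o["tool_pos"],o["force"],o["time_s"])
for z in(.09,.095,.133): print(z,proj(s,[.634,.212,z]),((proj(s,[.634,.212,z])-[353,190])*4+[400,0]).round())
E
```

```text
[0.56234029 0.21837325 0.19932904] [ 0.77667738 -0.1259155   0.35341372] 16.6667
0.09 [402.27789514 260.38381115] [597. 282.]
0.095 [402.57713767 257.86477848] [598. 271.]
0.133 [404.91889284 238.1518124 ] [608. 193.]
```

View pics/m7.png

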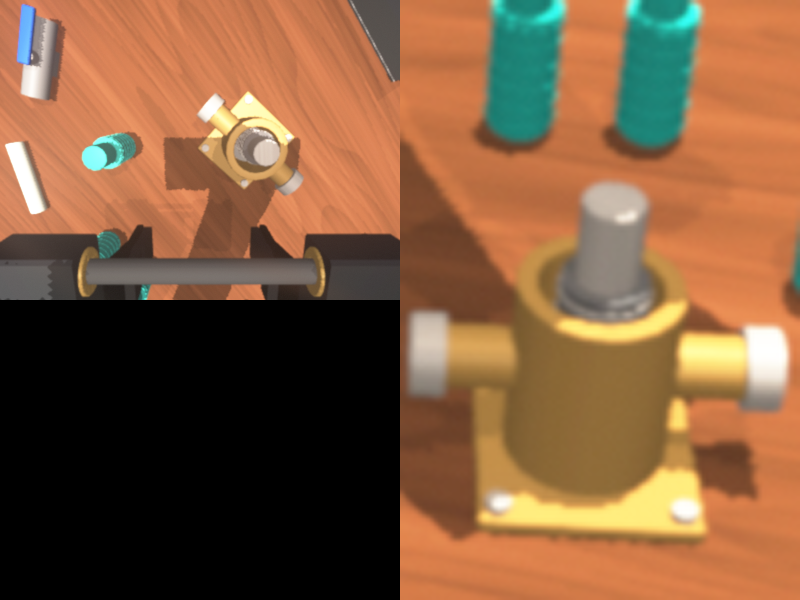

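The strainer stands upright with its stem top at crop (614,203). The prediction for home is (608,193), and the rim shows the same offset of about 8 px, so it is at full depth. Nothing else has moved and the arm is clear.

```bash
python3 -c "
from cell import env
print(env.sign_off())"
```

```text
the job is handed in; nothing more can be done
None
```

The slim steel strainer is in the open housing, pressed to the solid stop, released and standing upright. I handed the job in at about 16.7 s of the 38 s allowed.

**Grasp:** The first two tries closed on air just above the stem. The pictures showed the real fingertips about 35 mm short of the reported TCP. I went about 35 mm lower and the third try gripped the stem, reading 25 mm for a 26 mm stem.

**Press:**
- The seat's drag showed at about 5 N.
- At the expected home height the force climbed to 28 N with only 0.2 mm of travel.
- While relaxing, the arm sprang up about 3 mm and briefly lifted the strainer. I set it back down to the same height (16 N) before opening the jaws.

**Last checks:**
- The final pictures show the strainer upright, with its stem top within about 2 px of the full-depth prediction after correcting for camera bias.
- It sits a few millimetres off the bore centre, within the clearance.
- The gripper is clear, the force reads near zero and the turquoise look-alikes are undisturbed.

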